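Unbolt the sample drawer and put the dye bottle away

ROBOT

A 6-joint arm with a two-finger parallel gripper is mounted at the origin on the work surface; the furniture and walls round the work are solid. World frame = base frame: x ahead of the robot, y to its left, z up, the work surface at z = 0. Lengths are in m, angles in degrees, forces in N, time in s.
With the tool pointing down it reaches from about 0.35 to 0.85 m from the base axis. Payload 8.1 kg.
Tool frame: the origin (TCP) lies on the centre line of the jaws, within the pads' length; the fingertips stand 11 mm ahead of it and the grasp point (between the pads) lies 8 mm behind it; z points along the fingers, y is the line along which they close (so a half turn about z gives the same grasp; the last joint's range is limited). The gripper opens to 85 mm and grips with 20 to 120 N. Pads are 22 mm wide; open, the fingers measure 114 mm over their backs; the gripper's body (76 mm by 85 mm) begins 54 mm behind the grasp point. The pads swing forward as they close: fully open they stand 13 mm farther back than shut.
Start: joints at [-81.669, 7.471, 85.268, -0, 87.261, -4.893], TCP at [0.137, -0.584, 0.242] pointing down, gripper open.
Joint ranges: [-169.43, 169.43], [-51.17, 129.36], [1.28, 143.12], [-76.62, 256.62], [0, 156.53], [-152.29, 152.29]. Speed limits (degrees/s): [136.94, 136.94, 159.86, 180, 180, 180].

INTERFACE

Orientations are given as [roll, pitch, yaw] about the fixed x, y, z axes, in that order (R = Rz(yaw) Ry(pitch) Rx(roll)).
In Python, from station import r gives the robot as it stands.
- The arm moves only by the tool jog_arm, never from a script. Its argument "plan" is a list that holds one entry, the list of rows, each a list of 7 numbers: the shift along the tool's x, y, z each as a share of 10 cm, from -1 to 1, then the turn, a rotation vector about the tool's x, y, z each as a share of 180 degrees, from -1 to 1, then the finger opening in mm, from 0 to 85.4. In form: [[[dx, dy, dz, rx, ry, rz, gripper], ...]]. A call has 1 to 20 rows; each row is the pose to reach, as a shift and turn from the pose commanded when the call began, along the tool's axes at that moment, turning the shorter way round; what a row does not reach only later rows make up. A row lasts 1/8 s, in which the tool goes at most 62.5 mm and 10.7 degrees, less where a joint would pass 70% of its speed; a pose out of reach is approached as far as the arm can. A call with a number of a shift or a turn outside -1 to 1 is refused whole. A call with a gripper value outside its range is refused whole. The fingers move at their own pace and stop on an object; "force" is the grip in N (left out, the last holds). Time passes only in rows, so rows that repeat a pose let the fingers close. It gives the time, the measured TCP pose, the force, the opening and the grip force at its end, in the units of the state.
- r.sense(): the state, without advancing time (a new reading comes with each control period).
- r.snapshot(name): name is "side" or "top"; returns a dict with "image" (420x560x3 uint8, blue, green, red), "vertical_fov" (degrees; the focal length in pixels is half the picture's height over the tangent of half this angle, whatever the lens; pixels are square), "cx", "cy" (the principal point, pixels), "k1" (the pictures are not rectified: a ray, as slopes to the right and down, at radius r is drawn at 1 + k1 r^2 times it, then the intrinsics apply), "eye" and "attitude" of the camera in the world. Camera axes: x right, y down, z forward; pixel columns grow to the right and rows downward; lengths in m; the calibration is good to about 2 mm. A picture is of the moment at which its call begins. There is no depth.
- r.job_done(): hands the job in; it is judged then, once.
The state is a dict: "clock": time; "joint_pos": joint angles; "dq": joint speeds; "effort": joint torques, N m; "position": TCP position; "tcp_rot": TCP orientation; "wrist_force": force on the tool from outside, world axes, zero at the start; "ft_torque": the same for the moment, N m; "width": finger opening in m; "grip_force": force on a finger pad.
Only numpy, scipy, OpenCV 4.12 (cv2) and the standard library are available. Lean on these libraries where they do the work, as an engineer would, in place of code of your own. Each camera call takes 0.05 s, during which the arm holds its last target. There are 200 camera calls.

TASK

The drawer of the small sample cabinet is bolted shut. Draw the bolt on top of the cabinet out as far as it goes, tip its ball handle away from the drawer front into the side notch so that it stays parked there, then pull the drawer out to its stop. Then stand the dye bottle (squat, with a black cap) upright on the drawer's floor, leaving the drawer open and the other two bottles standing where they are.

Things in the scene. Friction and masses are not known exactly. Their poses are not given: they have to be found in the camera images.
- cabinet: grey sample cabinet, fixed, 190 (x) x 240 (y) x 85 mm high; origin at the centre of its underside, z up; the drawer opens to its -x. On the flat top an aluminium slide-bolt fixture covers x = -45..-5, y = -47..84 mm, up to z = 119 mm: two closed bushings (y = -47..-25 and 62..84 mm) and between them two guide rails with a slot in which the bolt's handle stands. Forceps lie behind it
- bolt: steel slide bolt: rod 12 mm thick, loose in the bushings along cabinet y, tip in the drawer's staple (cabinet y = -75..-57 mm, top z = 117 mm). Origin on the rod's axis at the handle's root; y along the rod (tip at -68, tail at +90 mm), z along the handle. It is drawn to cabinet +y by 42 to 50 mm, to a stop; parked, the handle lies towards cabinet +x, about 100 degrees from vertical
- ball_handle (a point): centre of the black ball, 20 mm in diameter, at the end of the bolt's handle, 34 mm from the rod's axis; the handle's shaft is 9 mm thick. At first the handle stands up, leaning about 7 degrees to cabinet -x, with the ball about 34 mm above the axis
- side_notch (a point): fixed point on the bolt's axis at the middle of the side notch (cabinet x = -25, y = 40, z = 102 mm), axes as the cabinet's. The notch is a 15 mm wide gap in the far (+x) guide rail at the +y end of the slot. The rails lie at z = 112..119 mm, with inner faces 7 mm to -x and 6 mm to +x of the axis; the near rail is unbroken
- drawer (a joint): drawer travel in m: 0 shut, 0.11 fully out against its stop
- drawer_lip (a point): middle of the top edge, back side, of the white drawer front, which is 10 mm thick, 236 mm wide and stands as a lip 22 mm above the cabinet's top; fingertips put down on the top behind it (50 mm free between lip and bolt fixture) can pull the drawer out. Moves with the drawer; axes as the cabinet's
- drawer_floor (a point): point on the drawer's inner floor, 12 mm above the bench, at cabinet y = +22 mm, 55 mm behind the drawer front: with the drawer fully out, the middle of the free opening, 110 (x) x 155 mm (y = -57..102; beyond -57 the staple's arm crosses above the drawer at z = 88..94 mm). Walls 38 mm high above the floor, front 95 mm. Moves with the drawer; axes as the cabinet's
- dye_bottle: the dye bottle: squat orange-brown bottle with a paper label and black screw cap, 34 mm in diameter, 62 mm high, standing on the bench; origin at the centre of its underside, z up
- vial: small white vial with white cap, 21 mm in diameter, 45 mm high, standing on the bench, not to be disturbed; origin at the centre of its underside
- water_bottle: slim white bottle with white cap, 48 mm in diameter, 105 mm high, standing on the bench, not to be disturbed; origin at the centre of its underside
Not all that is in view belongs to the job. Of the things like the bolt, leave any that is pink or red; of the rest the larger one is meant.

How it is judged:
By the outcome, as a careful person would: the job done as asked, in the order asked, and still so for the second after the job is handed in, with the robot touching nothing.
It also fails if it takes over 61 s, if anything falls off the work surface, if the arm or the gripper's body presses on something with over 40 N, if the wrist force passes 120 N, or if a joint passes its speed limit or range.

## Working session

There is one attempt and no reset: what is moved stays moved. The work goes in short steps, Python scripts to look and compute and a tool call to move; the robot and the scene stay as the last step left them, time stands still between calls to the robot, and variables do not carry over. Pictures are saved under pics/ and viewed, at most 10 in all, crops included, and the job is handed in when it is done.

Besides the shell and the picture viewer there is one more tool, called after "Emit:" by a JSON object that holds its "op" and its "data". jog_arm: Moves the arm, as the interface text tells. Its arguments: {"type":"object","properties":{"plan":{"type":"array","items":{"type":"array","items":{"type":"array","items":{"type":"number"}}}},"force":{"type":"number"}},"required":["plan"]}

```bash
mkdir -p pics; cat > h.py <<'E'
import numpy as np, cv2
from station import r
from scipy.spatial.transform import Rotation as R
def snap(n):
    s=r.snapshot(n); return s
def rotm(a):
    a=np.array(a); 
    return a if a.shape==(3,3) else R.from_euler('xyz',a,degrees=True).as_matrix()
def ray(s,u,v):
    f=s["image"].shape[0]/2/np.tan(np.radians(s["vertical_fov"]/2))
    K=np.array([[f,0,s["cx"]],[0,f,s["cy"]],[0,0,1]])
    p=cv2.undistortPointsIter(np.array([[[u,v]]],float),K,np.array([s["k1"],0,0,0,0.]),None,None,(3,100,1e-10))[0,0] if 1 else 0
    return np.array(s["eye"]),rotm(s["attitude"])@np.array([p[0],p[1],1])
def onz(s,u,v,z):
    e,d=ray(s,u,v); return e+d*(z-e[2])/d[2]
def proj(s,P):
    f=s["image"].shape[0]/2/np.tan(np.radians(s["vertical_fov"]/2))
    c=rotm(s["attitude"]).T@(np.array(P)-s["eye"]); x=c[:2]/c[2]
    x=x*(1+s["k1"]*(x@x)); return x*f+[s["cx"],s["cy"]]
E
python3 - <<'E'
from h import *
for n in("side","top"):
    s=snap(n); cv2.imwrite(f"pics/{n}0.png",s["image"]); print({k:v for k,v in s.items() if k!="image"})
    np.save(f"{n}0.npy",s,allow_pickle=True)
print(r.sense())
E
```

```text
{'vertical_fov': 46.914133895629696, 'cx': 277.8880171660914, 'cy': 205.9057728322028, 'k1': -0.11085646587840677, 'eye': array([ 0.3174094 , -1.35689116,  0.77687414]), 'attitude': array([-1.17313137e+02,  1.08027353e-01, -8.52056537e+00])}
{'vertical_fov': 55.74497101024858, 'cx': 276.7590545875387, 'cy': 212.2832785816584, 'k1': -0.004189217610239551, 'eye': array([ 0.47014229, -0.02719905,  1.13422962]), 'attitude': array([-177.46178263,   -0.18901269,  -90.31062882])}
{'clock': 0.1, 'joint_pos': array([-8.16698792e+01,  7.51209843e+00,  8.53253976e+01,  1.37767209e-03,
        8.72610035e+01, -4.89332421e+00]), 'dq': array([ 0.02163572, -0.02654834, -0.18536924, -0.11643719, -0.01806933,
       -0.08824151]), 'effort': array([ 4.77475278e-04, -5.70947385e+01, -5.01944661e+01, -3.61722505e-04,
        8.12468788e-03, -2.66422643e-05]), 'position': array([ 0.13720556, -0.5835976 ,  0.24131298]), 'tcp_rot': array([-1.79901977e+02, -9.77305634e-03,  1.32233696e+01]), 'wrist_force': array([ 0.13267267, -0.37862585, -0.48244096]), 'ft_torque': array([-0.08758886,  0.03645228, -0.04607426]), 'grip_force': 0.0, 'width': 0.08554209237802124}
```

View pics/side0.png

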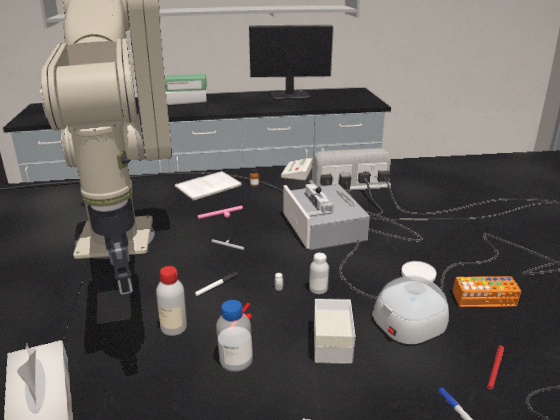

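View pics/top0.png

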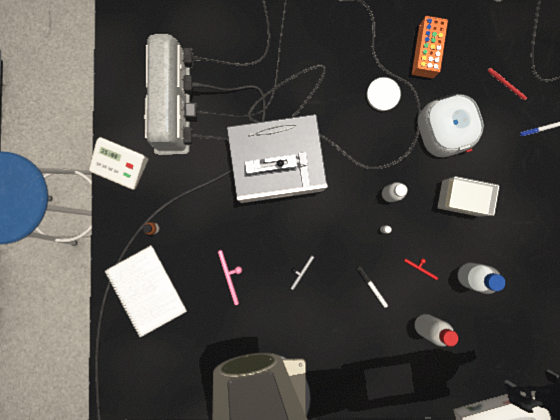

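The side view shows the cabinet at about (325,210) and the dye bottle at (254,178). In the top view the cabinet is at (277,158) with its white lip at the bottom, facing the robot. The dye bottle is at (152,228), the vial at (386,230) and the water bottle at (395,192). Next I'll enlarge the cabinet.

```bash
python3 - <<'E'
from h import *
t=np.load("top0.npy",allow_pickle=True).item(); s=np.load("side0.npy",allow_pickle=True).item()
a=cv2.resize(t["image"][105:215,215:345],None,fx=6,fy=5.4,interpolation=cv2.INTER_CUBIC)
a=cv2.resize(t["image"][108:208,220:340],(780,600)[:2] if 0 else (660,550),interpolation=cv2.INTER_CUBIC)
cv2.imwrite("pics/topc.png",a)
b=cv2.resize(s["image"][165:255,240:380],None,fx=5.5,fy=5.5,interpolation=cv2.INTER_CUBIC)
cv2.imwrite("pics/sidec.png",b)
E
```

```text
(no output)
```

View pics/topc.png

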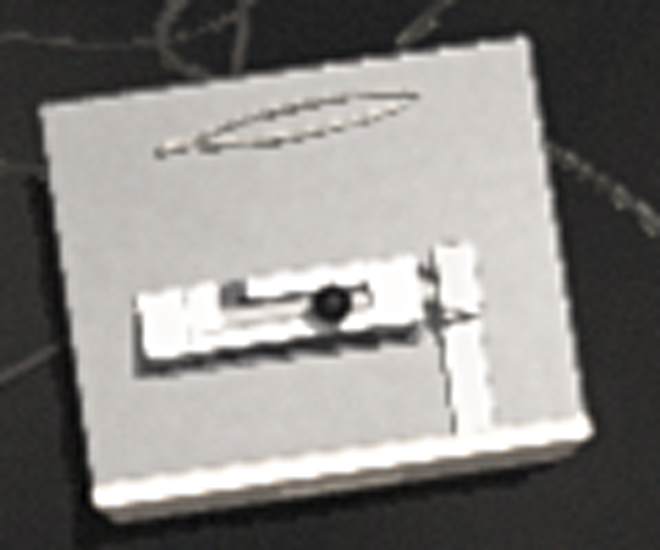

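View pics/sidec.png

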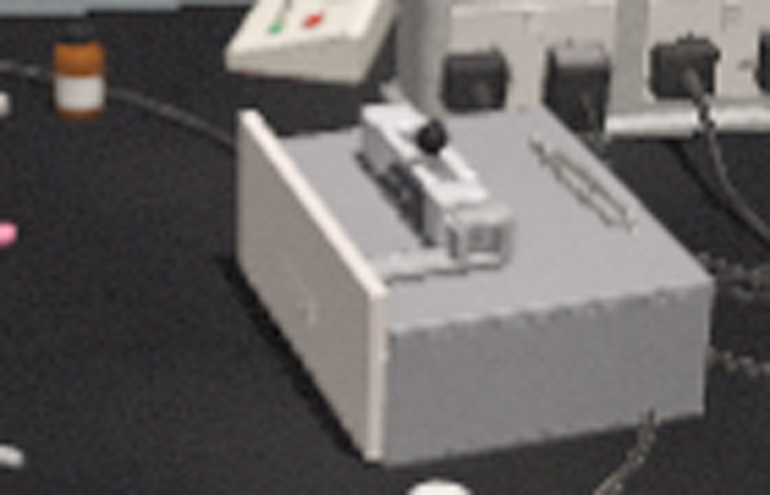

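The top crop shows the back corners at about px (227.3,126.7) and (316,114.5), and the ball at (280.4,163.3). The notch is at (262.5,161) and the staple arm at (303,165). In the side crop the ball is at (318.5,190.1), and the lip's upper edge runs from (284,186) to (309,218).

```bash
python3 - <<'E'
from h import *
t=np.load("top0.npy",allow_pickle=True).item(); s=np.load("side0.npy",allow_pickle=True).item()
def blob(im,mask,box):
    x0,y0,x1,y1=box; m=np.zeros(mask.shape,np.uint8); m[y0:y1,x0:x1]=mask[y0:y1,x0:x1]
    n,l,st,c=cv2.connectedComponentsWithStats(m); i=1+np.argmax(st[1:,4]); return c[i],st[i]
def g(i): return cv2.cvtColor(i["image"],cv2.COLOR_BGR2GRAY)
bt,_=blob(t,(g(t)<70).astype(np.uint8),(272,155,288,172)); bs,_=blob(s,(g(s)<70).astype(np.uint8),(312,183,325,197))
print("ball px",bt,_,bs)
def tri(p,q):
    e1,d1=ray(t,*p); e2,d2=ray(s,*q); A=np.c_[d1,-d2]; k=np.linalg.lstsq(A,e2-e1,rcond=None)[0]
    a=e1+d1*k[0]; b=e2+d2*k[1]; return (a+b)/2,np.linalg.norm(a-b)
print("ball tri",tri(bt,bs),"onz",onz(t,*bt,.136),onz(s,*bs,.136))
# cabinet corners via fitted lines
P={k:np.array(v)/5.5+[220,108]-.0 for k,v in dict(bl=(40,103),br=(528,36),lipbl=(93,490),lipbr=(583,418)).items()}
W={k:onz(t,*v,.085 if k in('bl','br') else .107) for k,v in P.items()}
for k,v in W.items(): print(k,v.round(4))
print("back width",np.linalg.norm(W['bl']-W['br']),"lip width",np.linalg.norm(W['lipbl']-W['lipbr']))
for a,b in(('bl','br'),('lipbl','lipbr')):
    d=W[a]-W[b]; print(a,"yaw",np.degrees(np.arctan2(-d[0],d[1])))
# side lip corners
for p in((252,112),(385,290)): 
    q=np.array(p)/5.5+[240,165]; print("side lip",onz(s,*q,.107).round(4))
# dye bottle
hsv=cv2.cvtColor(t["image"],cv2.COLOR_BGR2HSV)
mk=cv2.inRange(hsv,(3,90,40),(20,255,255))
c,st=blob(t,mk,(135,215,170,245)); print("dye top",c,st)
hs=cv2.cvtColor(s["image"],cv2.COLOR_BGR2HSV); mk2=cv2.inRange(hs,(3,90,40),(20,255,255)); c2,st2=blob(s,mk2,(240,165,270,190)); print("dye side",c2,st2)
for n,z in (("bot",0),("mid",.03),("top",.062)): print(n,onz(t,*c,z).round(4))
for row in range(166,192): print(row,s["image"][row,248:262].max(axis=1).tolist() if 0 else g(s)[row,244:266].tolist())
E
```

```text
ball px [279.73529412 162.79411765] [316 187   5   6  22] [318.04545455 189.86363636]
ball tri (array([ 0.63955223, -0.03890195,  0.13474146]), np.float64(0.0007091933985584138)) onz [ 0.63969372 -0.03894323  0.136     ] [ 0.63854669 -0.04155127  0.136     ]
bl [0.746 0.1   0.085]
br [ 0.7779 -0.1373  0.085 ]
lipbl [0.5556 0.0723 0.107 ]
lipbr [ 0.5886 -0.1592  0.107 ]
back width 0.2394409868392996 lip width 0.23382719836857746
bl yaw 7.648948931827399
lipbl yaw 8.094546050129125
side lip [0.5559 0.0677 0.107 ]
side lip [ 0.5888 -0.1613  0.107 ]
dye top [150.75 228.  ] [144 222  12  13  84]
dye side [254.1754386  175.36842105] [250 172  10   7  57]
bot [0.4774 0.3285 0.    ]
mid [0.4772 0.3191 0.03  ]
top [0.477 0.309 0.062]
166 [138, 135, 137, 135, 138, 135, 137, 137, 133, 136, 136, 118, 102, 99, 99, 100, 99, 99, 101, 102, 102, 100]
167 [104, 102, 101, 103, 100, 104, 102, 101, 100, 104, 103, 75, 32, 40, 43, 38, 41, 44, 43, 40, 43, 41]
168 [43, 42, 44, 39, 39, 44, 43, 41, 42, 46, 44, 45, 41, 42, 42, 45, 44, 45, 44, 41, 44, 40]
169 [44, 41, 41, 45, 39, 46, 39, 42, 48, 54, 52, 50, 50, 
[... 1447 characters left out ...]
6, 158, 146, 127, 84, 53, 43, 45, 39, 46, 44, 45]
185 [42, 43, 44, 44, 41, 38, 48, 63, 75, 87, 92, 88, 76, 61, 55, 45, 45, 43, 45, 49, 45, 42]
186 [43, 46, 44, 44, 48, 47, 43, 50, 53, 57, 63, 56, 58, 49, 45, 44, 44, 47, 46, 46, 44, 41]
187 [46, 42, 44, 40, 41, 48, 43, 44, 50, 50, 47, 49, 48, 48, 48, 45, 46, 44, 49, 40, 47, 46]
188 [46, 43, 50, 41, 43, 43, 42, 47, 40, 49, 46, 44, 43, 43, 42, 48, 39, 41, 42, 49, 45, 47]
189 [44, 46, 42, 44, 45, 43, 43, 45, 42, 44, 46, 44, 45, 46, 50, 45, 47, 46, 44, 42, 46, 41]
190 [43, 45, 40, 47, 45, 42, 44, 48, 43, 43, 49, 48, 46, 49, 44, 42, 47, 41, 47, 50, 46, 49]
191 [42, 47, 46, 46, 50, 41, 46, 42, 49, 50, 45, 45, 45, 45, 42, 41, 49, 45, 48, 51, 47, 42]
```

```bash
python3 - <<'E'
from h import *
t=np.load("top0.npy",allow_pickle=True).item()
cv2.imwrite("pics/dye.png",np.hstack([cv2.resize(t["image"][212:246,134:170],(396,374),interpolation=cv2.INTER_CUBIC),cv2.resize(np.load("side0.npy",allow_pickle=True).item()["image"][160:194,236:272],(396,374),interpolation=cv2.INTER_CUBIC)]))
E
```

```text
(no output)
```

View pics/dye.png

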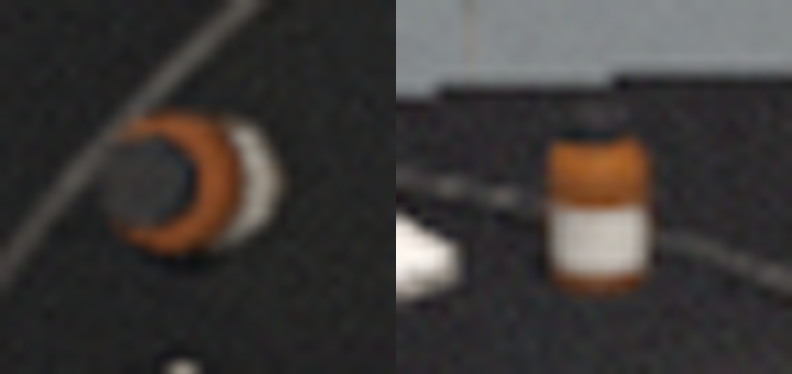

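The dye crop shows the cap centre at top px (147.6,228.5) and the body at side columns 250–259, with its base at row 185. The cabinet comes out with yaw about 7.85° and centre about (0.667,-0.031). The ball agrees with this: it measures cabinet (-28,-4). I'll start moving.

Emit:
{"op": "jog_arm", "data": {"plan": [[[1,-0.68,-0.8,0,0,0.03,85],[1,-0.68,-0.8,0,0,0.03,85],[1,-0.68,-0.8,0,0,0.03,85]]]}}

```text
clock: 0.48
position: [0.221, -0.4941, 0.325]
tcp_rot: [179.8, -0.1, 8.0]
wrist_force: [-0.4, -0.9, 0.5]
width: 0.0846
grip_force: 0.0
```

Emit:
{"op": "jog_arm", "data": {"plan": [[[0.96,-0.79,0,0,0,0,40],[0.96,-0.79,0,0,0,0,40],[0.96,-0.79,0,0,0,0,40]]]}}

```text
clock: 0.85
position: [0.3056, -0.4011, 0.3216]
tcp_rot: [-179.9, -0.0, 8.1]
wrist_force: [-0.5, 0.3, -0.4]
width: 0.0399
grip_force: 0.0
```

Emit:
{"op": "jog_arm", "data": {"plan": [[[0.96,-0.79,0,0,0,0,40],[0.96,-0.79,0,0,0,0,40],[0.96,-0.79,0,0,0,0,40]]]}}

```text
clock: 1.23
position: [0.3894, -0.3103, 0.3214]
tcp_rot: [-179.9, 0.0, 8.1]
wrist_force: [0.0, 0.0, -0.7]
width: 0.0402
grip_force: 0.0
```

Emit:
{"op": "jog_arm", "data": {"plan": [[[0.96,-0.79,0,0,0,0,40],[0.96,-0.79,0,0,0,0,40],[0.96,-0.79,0,0,0,0,40]]]}}

```text
clock: 1.6
position: [0.4734, -0.2196, 0.3212]
tcp_rot: [-179.9, 0.1, 8.0]
wrist_force: [-0.1, -1.2, 0.2]
width: 0.04
grip_force: 0.0
```

Emit:
{"op": "jog_arm", "data": {"plan": [[[0.96,-0.79,0,0,0,0,40],[0.96,-0.79,0,0,0,0,40],[0.96,-0.79,0,0,0,0,40],[0.96,-0.79,0,0,0,0,40]]]}}

```text
clock: 2.1
position: [0.5558, -0.1316, 0.3215]
tcp_rot: [180.0, 0.1, 7.8]
wrist_force: [0.1, -0.4, -0.0]
width: 0.0402
grip_force: 0.0
```

```bash
cat >> h.py <<'E'
CAB=np.array([.667,-.0311,0]); CY=7.85
def w(x,y,z): return CAB+R.from_euler('z',CY,degrees=True).apply([x/1e3,y/1e3,z/1e3])
def cab(P): return R.from_euler('z',-CY,degrees=True).apply(np.array(P)-CAB)*1e3
def delta(P,yaw=CY):
    q=r.sense(); M=R.from_matrix(rotm(q["tcp_rot"])); T=R.from_euler('xyz',[180,0,yaw],degrees=True)
    print("clock",q["clock"],"tcp cab",cab(q["position"]).round(1),"rot",q["tcp_rot"].round(2),"F",q["wrist_force"].round(1))
    print("shift",(M.inv().apply(np.array(P)-q["position"])/.1).round(3),"turn",((M.inv()*T).as_rotvec()/np.pi).round(4))
E
python3 - <<'E'
from h import *
delta(w(-28,-4,180))
t=np.load("top0.npy",allow_pickle=True).item()
print("dye cap",onz(t,147.6,228.5,.062),"shoulder",onz(t,149.8,228.5,.045))
s=np.load("side0.npy",allow_pickle=True).item()
for v,z in((185.5,0),(170,.062)): print(onz(s,254.3,v,z))
E
```

```text
clock 2.1 tcp cab [-123.9  -84.3  321.5] rot [1.7998e+02 1.0000e-01 7.7600e+00] F [ 0.1 -0.4 -0. ]
shift [ 0.96  -0.805  1.413] turn [ 0.0001  0.0006 -0.0005]
dye cap [0.47572229 0.31750193 0.062     ] shoulder [0.47577883 0.31694222 0.045     ]
[0.47508586 0.31235322 0.        ]
[0.47705792 0.31705864 0.062     ]
```

Emit:
{"op": "jog_arm", "data": {"plan": [[[0.96,-0.8,0.8,0,0,0,40],[0.96,-0.8,0.8,0,0,0,40],[0.96,-0.8,0.8,0,0,0,40],[0.96,-0.8,0.8,0,0,0,40]]]}}

```text
clock: 2.6
position: [0.6397, -0.0387, 0.2402]
tcp_rot: [-180.0, 0.2, 7.8]
wrist_force: [-0.3, -0.9, -0.1]
width: 0.0399
grip_force: 0.0
```

Emit:
{"op": "jog_arm", "data": {"plan": [[[0,0,0.6,0,0,0,40],[0,0,0.8,0,0,0,40],[0,0,0.8,0,0,0,40]]]}}

```text
clock: 2.98
position: [0.6391, -0.0388, 0.1613]
tcp_rot: [-180.0, 0.2, 7.7]
wrist_force: [-0.7, 0.1, 0.4]
width: 0.0401
grip_force: 0.0
```

```bash
python3 - <<'E'
from h import *
delta(w(-28,-4,134))
s=snap("side"); t=snap("top")
a=cv2.resize(s["image"][150:230,270:360],(450,400),interpolation=cv2.INTER_CUBIC); b=cv2.resize(t["image"][130:200,240:310],(350,400)[::1],interpolation=cv2.INTER_CUBIC)
cv2.imwrite("pics/pre.png",np.hstack([a,b]))
E
```

```text
clock 2.975 tcp cab [-28.7  -3.8 161.3] rot [-179.96    0.19    7.72] F [-0.7  0.1  0.4]
shift [0.008 0.002 0.273] turn [-0.0002  0.0011 -0.0007]
```

View pics/pre.png

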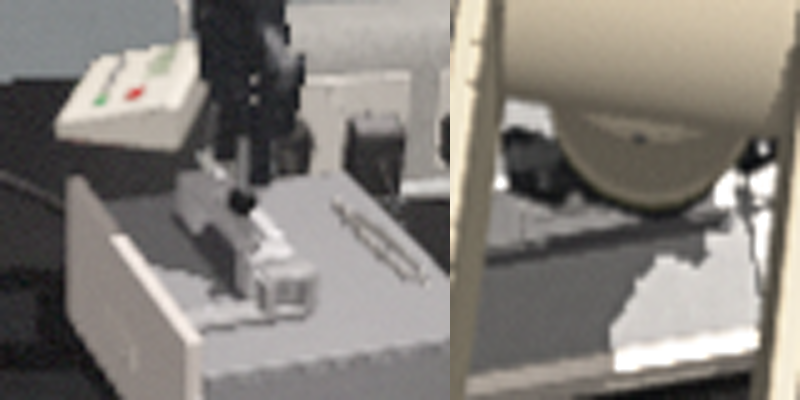

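The side crop shows the open fingers on either side of the ball at crop (240,202), so the alignment is good. I'll lower, grip and draw.

Emit:
{"op": "jog_arm", "data": {"plan": [[[0.01,0,0.27,0,0,0,40],[0.01,0,0.27,0,0,0,40],[0.01,0,0.27,0,0,0,15],[0.01,0,0.27,0,0,0,15],[0.01,0,0.27,0,0,0,15],[0.01,0,0.27,0,0,0,15]]], "force": 25}}

```text
clock: 3.82
position: [0.6429, -0.0374, 0.1377]
tcp_rot: [179.9, -0.2, 7.8]
wrist_force: [-1.0, -0.9, 6.2]
width: 0.0179
grip_force: 24.5
```

Emit:
{"op": "jog_arm", "data": {"plan": [[[0,-0.1,0,0,0,0,15],[0,-0.2,0,0,0,0,15],[0,-0.3,0,0,0,0,15],[0,-0.4,0,0,0,0,15],[0,-0.4,0,0,0,0,15]]]}}

```text
clock: 4.45
position: [0.6374, 0.0027, 0.1375]
tcp_rot: [179.9, -0.2, 7.9]
wrist_force: [-0.1, -1.2, 7.4]
width: 0.0178
grip_force: 24.6
```

```bash
python3 - <<'E'
from h import *
delta(w(-28,40,134))
E
```

```text
clock 4.45 tcp cab [-24.7  37.5 137.5] rot [179.95  -0.18   7.85] F [-0.1 -1.2  7.4]
shift [-0.033 -0.025  0.035] turn [ 0.0003 -0.001   0.    ]
```

```bash
python3 - <<'E'
from h import *
s=snap("side"); 
a=cv2.resize(s["image"][150:230,270:360],(675,600),interpolation=cv2.INTER_CUBIC)
cv2.imwrite("pics/draw.png",a)
for n,p in dict(ball0=(-29,-4,136),ball1=(-27,40,136),tip=(-25,37,126),tcp=(-25,37,137)).items(): print(n,((proj(s,w(*p))-[270,150])*7.5).round())
E
```

```text
ball0 [360. 296.]
ball1 [327. 253.]
tip [334. 277.]
tcp [334. 253.]
```

View pics/draw.png

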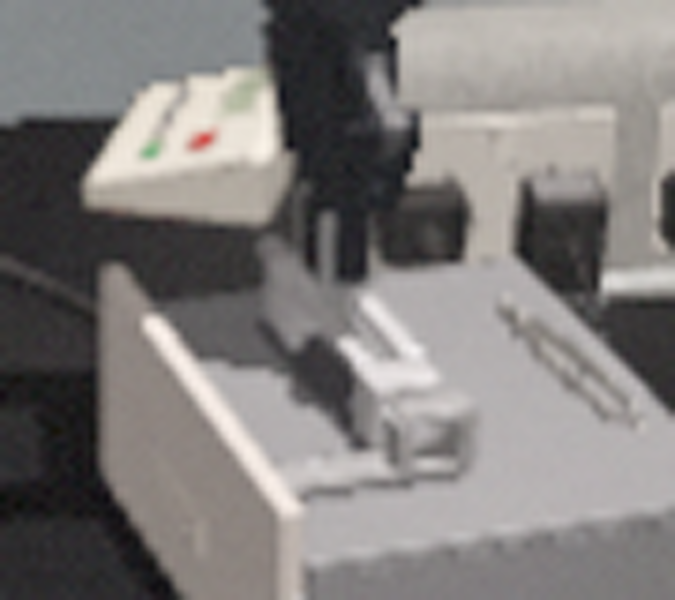

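The ball has left its first place at crop (360,296) and is now between the fingers at (334,255), so the bolt is moving. I'll go on to the stop.

Emit:
{"op": "jog_arm", "data": {"plan": [[[0,-0.04,0,0,0,0,15],[0,-0.06,0,0,0,0,15],[0,-0.08,0,0,0,0,15],[0,-0.08,0,0,0,0,15]]]}}

```text
clock: 5.0
position: [0.6368, 0.0078, 0.1377]
tcp_rot: [179.7, -0.2, 7.8]
wrist_force: [1.1, -10.5, 5.1]
width: 0.0179
grip_force: 24.8
```

```bash
python3 - <<'E'
from h import *
delta(w(-28,40,134))
E
```

```text
clock 5.0 tcp cab [-24.7  42.6 137.7] rot [179.74  -0.2    7.77] F [  1.1 -10.5   5.1]
shift [-0.034  0.026  0.037] turn [ 0.0014 -0.0011 -0.0005]
```

The bolt is at its stop (10 N along y). While still gripping, I'll tip the handle a little into the notch.

Emit:
{"op": "jog_arm", "data": {"plan": [[[0.04,-0.06,0,0,0,0,15],[0.08,-0.05,0,0,0,0,15],[0.12,-0.04,0,0,0,0,15],[0.16,-0.03,0,0,0,0,15],[0.16,0.0,0,0,0,0,15]]]}}

```text
clock: 5.62
position: [0.6515, 0.01, 0.1366]
tcp_rot: [179.8, -0.0, 7.7]
wrist_force: [-2.9, -3.7, 3.5]
width: 0.0176
grip_force: 25.3
```

```bash
python3 - <<'E'
from h import *
delta(w(-28,40,134))
E
```

```text
clock 5.625 tcp cab [ -9.8  42.8 136.6] rot [ 1.7983e+02 -3.0000e-02  7.7400e+00] F [-2.9 -3.7  3.5]
shift [-0.182  0.028  0.026] turn [ 0.0009 -0.0001 -0.0006]
```

Emit:
{"op": "jog_arm", "data": {"plan": [[[0.04,0,0,0,0,0,15],[0.08,0,0,0,0,0,15],[0.12,0,0,0,0,0,15],[0.12,0,0,0,0,0,15]]]}}

```text
clock: 6.12
position: [0.6618, 0.0121, 0.1345]
tcp_rot: [179.9, 0.2, 7.8]
wrist_force: [-3.0, -8.4, -2.9]
width: 0.0174
grip_force: 24.7
```

```bash
python3 - <<'E'
from h import *
delta(w(-28,40,134)); print(r.sense()["width"],r.sense()["grip_force"])
E
```

```text
clock 6.125 tcp cab [  0.8  43.5 134.5] rot [179.87   0.2    7.77] F [-3.  -8.4 -2.9]
shift [-0.288  0.036  0.006] turn [ 0.0007  0.0011 -0.0004]
0.01739829353894792 24.729866981506348
```

Emit:
{"op": "jog_arm", "data": {"plan": [[[0.05,0.02,0.02,0,0,0,15],[0.09,0.02,0.06,0,0,0,15],[0.1,0.02,0.12,0,0,0,15],[0.1,0.02,0.18,0,0,0,15],[0.1,0.02,0.22,0,0,0,15],[0.1,0.02,0.22,0,0,0,15]]]}}

```text
clock: 6.88
position: [0.6733, 0.0134, 0.1133]
tcp_rot: [180.0, -0.0, 7.8]
wrist_force: [3.3, -1.9, 2.5]
width: 0.0146
grip_force: 2.5
```

```bash
python3 - <<'E'
from h import *
delta(w(-28,40,134)); print(r.sense()["width"],r.sense()["grip_force"])
s=snap("side"); 
a=cv2.resize(s["image"][150:230,270:360],(675,600),interpolation=cv2.INTER_CUBIC)
cv2.imwrite("pics/tip.png",a)
E
```

```text
clock 6.875 tcp cab [ 12.4  43.3 113.3] rot [ 1.7999e+02 -4.0000e-02  7.8200e+00] F [ 3.3 -1.9  2.5]
shift [-0.403  0.033 -0.207] turn [ 0.0001 -0.0002 -0.0002]
0.014640858109283818 2.4630995839834213
```

View pics/tip.png

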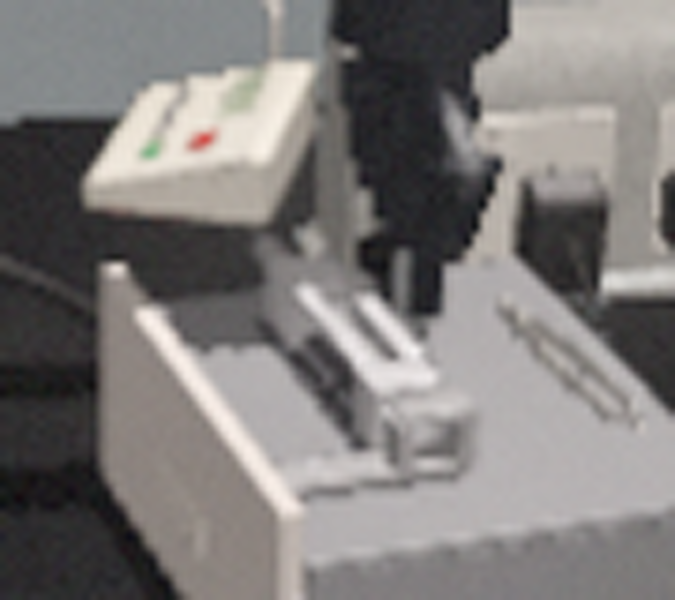

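The slot is empty and the fingers have slipped off the ball on the +x side. I'll raise, close fully and press gently from above to seat the handle.

Emit:
{"op": "jog_arm", "data": {"plan": [[[0,0,0,0,0,0,30],[0,0,-0.15,0,0,0,30],[0,0,-0.3,0,0,0,0],[0,0,-0.3,0,0,0,0],[0,0,-0.3,0,0,0,0]]]}}

```text
clock: 7.55
position: [0.6751, 0.0136, 0.1456]
tcp_rot: [180.0, -0.3, 7.8]
wrist_force: [5.6, 0.8, 6.8]
width: 0.0002
grip_force: 4.0
```

Emit:
{"op": "jog_arm", "data": {"plan": [[[0,0,0.1,0,0,0,0],[0,0,0.14,0,0,0,0],[0,0,0.18,0,0,0,0],[0,0,0.22,0,0,0,0],[0,0,0.22,0,0,0,0]]]}}

```text
clock: 8.18
position: [0.6811, 0.0108, 0.1282]
tcp_rot: [179.6, -1.1, 7.8]
wrist_force: [20.8, -9.1, 12.5]
width: 0.0004
grip_force: 10.5
```

```bash
python3 - <<'E'
from h import *
delta(w(-75,0,134)); print(r.sense()["width"],r.sense()["grip_force"])
E
```

```text
clock 8.175 tcp cab [ 19.7  39.6 128.2] rot [179.62  -1.1    7.76] F [20.8 -9.1 12.5]
shift [-0.945  0.398 -0.073] turn [ 0.0021 -0.0061 -0.0005]
0.0003511219011823296 10.534627586603165
```

Contact came too high, with force towards +x, so the ball is not down yet. I'll raise clear and look.

Emit:
{"op": "jog_arm", "data": {"plan": [[[0.1,0,-0.1,0,0,0,0],[0.4,0,-0.5,0,0,0,0],[0.7,0,-0.5,0,0,0,0],[0.7,0,-0.5,0,0,0,0]]]}}

```text
clock: 8.68
position: [0.7433, 0.0234, 0.1705]
tcp_rot: [-180.0, 0.0, 7.8]
wrist_force: [0.4, 0.2, 0.0]
width: -0.0002
grip_force: 0.0
```

```bash
python3 - <<'E'
from h import *
delta(w(-75,0,134))
s=snap("side"); 
a=cv2.resize(s["image"][150:230,270:360],(675,600),interpolation=cv2.INTER_CUBIC)
cv2.imwrite("pics/tip2.png",a)
for th in (-7,30,45,60,80,100):
    c,sn=np.cos(np.radians(th)),np.sin(np.radians(th)); print(th,((proj(s,w(-25+34*sn,42,102+34*c))-[270,150])*7.5).round())
E
```

```text
clock 8.675 tcp cab [ 83.1  43.6 170.5] rot [-1.7999e+02  1.0000e-02  7.8400e+00] F [0.4 0.2 0. ]
shift [-1.581  0.436  0.366] turn [-0.0001  0.0001 -0.    ]
-7 [321. 252.]
30 [367. 256.]
45 [382. 265.]
60 [394. 279.]
80 [401. 301.]
100 [400. 326.]
```

View pics/tip2.png

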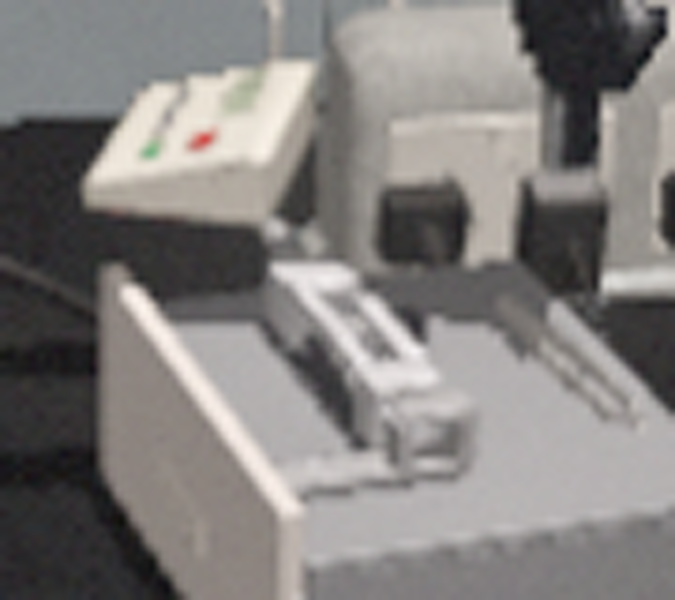

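The upright ball is gone. A dark blob near crop (412,325) lies close to the parked prediction of (400,326). I'll measure it numerically in both views.

```bash
cat > ball.py <<'E'
from h import *
def dark(s,box,th=70):
    x0,y0,x1,y1=box; g=cv2.cvtColor(s["image"],cv2.COLOR_BGR2GRAY)
    m=np.zeros(g.shape,np.uint8); m[y0:y1,x0:x1]=(g[y0:y1,x0:x1]<th)
    n,l,st,c=cv2.connectedComponentsWithStats(m); return [(c[i].round(1).tolist(),int(st[i,4])) for i in range(1,n) if st[i,4]>3]
E
python3 - <<'E'
from ball import *
s=snap("side");t=snap("top")
g=cv2.cvtColor(s["image"],cv2.COLOR_BGR2GRAY); print(g[186:202,314:334])
print("side",dark(s,(312,184,336,204))); 
for th in(60,80,100): 
  P=w(-25+34*np.sin(np.radians(th)),42,102+34*np.cos(np.radians(th))); print(th,proj(s,P).round(1),proj(t,P).round(1))
q=proj(t,w(8,42,96)).astype(int); print(cv2.cvtColor(t["image"],cv2.COLOR_BGR2GRAY)[q[1]-8:q[1]+12,q[0]-10:q[0]+10])
E
```

```text
[[228 221 209 168 119 114 121 115 105  98  95 106  96  91  89  92  95  93
   96  93]
 [231 222 210 173 110  84  86  94  97  93  97  94  97  95  92  96  94  94
   96  96]
 [207 193 180 165 124  93  95  94  95  94  96  97  95  94  95  95  94  93
   94  94]
 [154 149 152 178 182 178 137  96  96  97  92  94  95  94  95  92  92  96
   93  93]
 [148 133 135 160 210 222 200 139  93  89  86  92  94  94  94  91  95  95
   94  92]
 [187 149 139 135 180 223 228 185 107  71  65  78  93  98  94  91  97  95
   92  94]
 [215 190 173 177 159 186 225 220 172  98  65  61  94  96  95  94  94  95
   95  94]
 [216 217 194 188 181 154 193 224 218 172  98  50  98 137 153 153 153 151
  147 151]
 [195 220 219 185 158 138 142 198 225 219 165  75  97 161 176 173 175 175
  177 176]
 [153 214 228 205 150 148 137 153 206 226 216 148 114 163 173 175 175 175
  174 175]
 [131 176 221 223 181 142 121 112 159 218 235 231 193 172 175 177 176 177
  175 177]
 [128 145 183 224 225 181 134 151 136 188 216 229 205 179 176 177 176 177
  177 175]
 [ 98 126 135 208 222 208 191 201 203 205 212 216 213 187 175 179 178 177
  178 
[... 1425 characters left out ...]
 168 186
  233 236]
 [196 195 194 194 197 197 196 155 134 132 196 220 185 189 196 230 193 192
  232 236]
 [196 195 195 196 196 204 224 238 242 168 186 219 168 139 161 255 255 221
  231 235]
 [218 224 229 214 220 239 255 255 255 209 179 225 190 122 135 255 255 221
  228 234]
 [249 255 255 225 246 255 255 255 255 205 173 225 212 131 122 255 253 216
  228 234]
 [254 255 255 215 244 254 254 255 255 201 171 225 213 115  48 100 105 181
  229 234]
 [255 254 254 232 248 253 253 255 255 214 169 214 208 119  60  65  81 183
  232 235]
 [254 252 253 246 252 253 253 255 255 236 183 191 186 152 136 151 142 195
  232 235]
 [238 238 244 246 249 248 250 252 254 250 227 209 211 212 216 218 175 200
  233 235]]
```

The top view puts the ball at (260.2,153.3), which is the parked prediction, and the side view shows it low behind the rail. The handle is parked. Now the drawer.

Emit:
{"op": "jog_arm", "data": {"plan": [[[-0.8,0.22,0,0,0,0,0],[-0.8,0.22,0,0,0,0,0],[-0.8,0.22,0,0,0,0,0]]]}}

```text
clock: 9.2
position: [0.6643, -0.0102, 0.171]
tcp_rot: [-180.0, 0.1, 7.8]
wrist_force: [0.7, -0.4, 0.3]
width: 0.0002
grip_force: 0.0
```

Emit:
{"op": "jog_arm", "data": {"plan": [[[-0.76,0.22,0,0,0,0,0],[-0.76,0.22,0,0,0,0,0],[-0.76,0.22,0.3,0,0,0,0],[-0.76,0.22,0.45,0,0,0,0],[-0.76,0.22,0.55,0,0,0,0],[-0.76,0.22,0.65,0,0,0,0],[-0.76,0.22,0.65,0,0,0,0]]]}}

```text
clock: 10.07
position: [0.5936, -0.0416, 0.1056]
tcp_rot: [-180.0, 0.1, 7.8]
wrist_force: [-0.7, -0.4, -0.2]
width: 0.0
grip_force: 0.0
```

```bash
python3 - <<'E'
from h import *
delta(w(-75,0,104))
E
```

```text
clock 10.075 tcp cab [-74.1  -0.3 105.6] rot [-1.7998e+02  7.0000e-02  7.8300e+00] F [-0.7 -0.4 -0.2]
shift [-0.009 -0.003  0.016] turn [-0.0001  0.0004 -0.0001]
```

Emit:
{"op": "jog_arm", "data": {"plan": [[[-0.06,0,0,0,0,0,0],[-0.12,0,0,0,0,0,0],[-0.2,0,0,0,0,0,0],[-0.3,0,0,0,0,0,0],[-0.4,0,0,0,0,0,0],[-0.5,0,0,0,0,0,0],[-0.6,0,0,0,0,0,0],[-0.7,0,0,0,0,0,0],[-0.8,0,0,0,0,0,0]]]}}

```text
clock: 11.2
position: [0.5139, -0.0528, 0.1063]
tcp_rot: [180.0, -0.0, 7.8]
wrist_force: [2.1, -0.1, 0.8]
width: 0.0001
grip_force: 0.9
```

Emit:
{"op": "jog_arm", "data": {"plan": [[[-0.08,0,0,0,0,0,0],[-0.16,0,0,0,0,0,0],[-0.24,0,0,0,0,0,0],[-0.3,0,0,0,0,0,0],[-0.35,0,0,0,0,0,0],[-0.35,0,0,0,0,0,0]]]}}

```text
clock: 11.95
position: [0.4793, -0.0573, 0.1061]
tcp_rot: [-180.0, 0.0, 7.8]
wrist_force: [0.9, 0.0, -0.2]
width: 0.0003
grip_force: 0.0
```

```bash
python3 - <<'E'
from h import *
delta(w(-195,0,104))
E
```

```text
clock 11.95 tcp cab [-189.5   -0.3  106.1] rot [-1.7997e+02  5.0000e-02  7.8200e+00] F [ 0.9  0.  -0.2]
shift [-0.055 -0.003  0.021] turn [-0.0002  0.0003 -0.0002]
```

Emit:
{"op": "jog_arm", "data": {"plan": [[[-0.05,0,0,0,0,0,0],[-0.08,0,0,0,0,0,0],[-0.12,0,0,0,0,0,0],[-0.15,0,0,0,0,0,0],[-0.15,0,0,0,0,0,0]]]}}

```text
clock: 12.58
position: [0.4756, -0.0579, 0.1073]
tcp_rot: [179.9, -1.5, 7.8]
wrist_force: [66.6, 7.7, -52.1]
width: 0.0003
grip_force: 32.6
```

```bash
python3 - <<'E'
from h import *
delta(w(-195,0,104))
E
```

```text
clock 12.575 tcp cab [-193.2   -0.4  107.3] rot [179.93  -1.47   7.82] F [ 66.6   7.7 -52.1]
shift [-0.018 -0.004  0.032] turn [ 0.0004 -0.0082 -0.0002]
```

The drawer is against its stop (67 N, lip back at about -204 mm). I'll back off, lift and go to the dye bottle.

Emit:
{"op": "jog_arm", "data": {"plan": [[[0.15,0,0,0,0,0,0],[0.25,0,0,0,0,0,0],[0.25,0,-0.4,0,0,0,0],[0.25,0,-0.8,0,0,0,60],[0.25,0,-0.8,0,0,0,60]]]}}

```text
clock: 13.2
position: [0.4919, -0.0566, 0.1902]
tcp_rot: [179.9, -0.3, 7.8]
wrist_force: [0.6, 0.6, -0.3]
width: 0.0356
grip_force: 0.0
```

Emit:
{"op": "jog_arm", "data": {"plan": [[[0,-0.93,0,0,0,0,60],[0,-0.93,0,0,0,0,60],[0,-0.93,0,0,0,0,60]]]}}

```text
clock: 13.58
position: [0.4761, 0.0377, 0.1851]
tcp_rot: [-180.0, 0.1, 8.0]
wrist_force: [-0.1, -0.8, 0.3]
width: 0.06
grip_force: 0.0
```

Emit:
{"op": "jog_arm", "data": {"plan": [[[0,-0.93,0,0,0,0,60],[0,-0.93,0,0,0,0,60],[0,-0.93,0,0,0,0,60]]]}}

```text
clock: 13.95
position: [0.4639, 0.129, 0.1854]
tcp_rot: [180.0, 0.1, 8.0]
wrist_force: [0.1, -0.8, -0.1]
width: 0.0601
grip_force: 0.0
```

Emit:
{"op": "jog_arm", "data": {"plan": [[[0,-0.93,0,0,0,0,60],[0,-0.93,0,0,0,0,60],[0,-0.93,0,0,0,0,60],[0,-0.93,0,0,0,0,60]]]}}

```text
clock: 14.45
position: [0.4521, 0.2189, 0.1858]
tcp_rot: [179.9, 0.0, 7.8]
wrist_force: [-0.4, 0.1, 0.2]
width: 0.0599
grip_force: 0.0
```

```bash
python3 - <<'E'
from h import *
delta([.476,.316,.11])
t=snap("top"); s=snap("side"); np.save("t1.npy",t,allow_pickle=True)
# drawer lip check: bright rows along the lip line mid y
for y in (-20,40,80):
  g=cv2.cvtColor(t["image"],cv2.COLOR_BGR2GRAY)
  print(y,[(x,int(g[tuple(proj(t,w(x,y,107)).round().astype(int)[::-1])])) for x in range(-225,-190,3)])
from ball import dark
print(dark(t,(252,146,268,162)), proj(t,w(8.5,43,96)))
E
```

```text
clock 14.45 tcp cab [-178.7  277.   185.8] rot [1.7994e+02 4.0000e-02 7.7900e+00] F [-0.4  0.1  0.2]
shift [ 0.369 -0.931  0.757] turn [ 0.0003  0.0002 -0.0003]
-20 [(-225, 40), (-222, 41), (-219, 31), (-216, 142), (-213, 255), (-210, 255), (-207, 255), (-204, 252), (-201, 250), (-198, 254), (-195, 254), (-192, 254)]
40 [(-225, 36), (-222, 36), (-219, 20), (-216, 1), (-213, 103), (-210, 255), (-207, 255), (-204, 242), (-201, 253), (-198, 254), (-195, 254), (-192, 254)]
80 [(-225, 35), (-222, 27), (-219, 12), (-216, 15), (-213, 121), (-210, 255), (-207, 255), (-204, 244), (-201, 252), (-198, 255), (-195, 254), (-192, 253)]
[([259.9, 153.8], 31)] [259.91815687 154.19424338]
```

The drawer front is at x ≈ -215…-205 mm, which is fully out, and the ball is still parked. Next I'll grasp the dye bottle.

Emit:
{"op": "jog_arm", "data": {"plan": [[[0.37,-0.93,0,0,0,0,60],[0.37,-0.93,0,0,0,0,60],[0.37,-0.93,0.5,0,0,0,60],[0.37,-0.93,0.75,0,0,0,60],[0.37,-0.93,0.75,0,0,0,60],[0.37,-0.93,0.75,0,0,0,60]]]}}

```text
clock: 15.3
position: [0.477, 0.3172, 0.1128]
tcp_rot: [-180.0, -0.1, 7.8]
wrist_force: [0.1, 0.7, 0.2]
width: 0.0597
grip_force: 0.0
```

```bash
python3 - <<'E'
from h import *
delta([.476,.316,.032])
E
```

```text
clock 15.3 tcp cab [-140.7  371.   112.8] rot [-1.7997e+02 -1.0000e-01  7.7600e+00] F [0.1 0.7 0.2]
shift [-0.012  0.011  0.808] turn [-0.0002 -0.0005 -0.0005]
```

Emit:
{"op": "jog_arm", "data": {"plan": [[[-0.01,0.01,0.3,0,0,0,60],[-0.01,0.01,0.55,0,0,0,60],[-0.01,0.01,0.8,0,0,0,60],[-0.01,0.01,0.8,0,0,0,60],[-0.01,0.01,0.8,0,0,0,25],[-0.01,0.01,0.8,0,0,0,25],[-0.01,0.01,0.8,0,0,0,25],[-0.01,0.01,0.8,0,0,0,25],[-0.01,0.01,0.8,0,0,0,25]]], "force": 40}}

```text
clock: 16.42
position: [0.4767, 0.3172, 0.0338]
tcp_rot: [-179.9, -0.2, 7.8]
wrist_force: [-0.4, -1.0, 7.6]
width: 0.0322
grip_force: 39.6
```

```bash
python3 - <<'E'
from h import *
delta([.476,.316,.032]); q=r.sense(); print(q["width"],q["grip_force"])
E
```

```text
clock 16.425 tcp cab [-141.   371.    33.8] rot [-179.93   -0.21    7.83] F [-0.4 -1.   7.6]
shift [-0.008  0.011  0.018] turn [-0.0004 -0.0012 -0.0001]
0.032178990934798105 39.6171792014502
```

Emit:
{"op": "jog_arm", "data": {"plan": [[[0,0,-0.2,0,0,0,25],[0,0,-0.5,0,0,0,25],[0,0,-0.8,0,0,0,25],[0,0,-1,0,0,0,25],[0,0,-1,0,0,0,25]]]}}

```text
clock: 17.05
position: [0.4764, 0.3172, 0.1341]
tcp_rot: [-179.9, -0.2, 7.8]
wrist_force: [-0.2, -0.0, -0.4]
width: 0.0321
grip_force: 40.0
```

Emit:
{"op": "jog_arm", "data": {"plan": [[[0,0.2,-0.15,0,0,0,25],[0,0.5,-0.4,0,0,0,25],[0,0.87,-0.4,0,0,0,25],[0,0.87,-0.4,0,0,0,25]]]}}

```text
clock: 17.55
position: [0.4869, 0.2271, 0.171]
tcp_rot: [179.9, 0.1, 7.6]
wrist_force: [-0.1, -0.3, -0.5]
width: 0.0323
grip_force: 40.0
```

Emit:
{"op": "jog_arm", "data": {"plan": [[[0,0.3,0,0,0,0,25],[0,0.6,0,0,0,0,25],[0,0.87,0,0,0,0,25],[0,0.87,0,0,0,0,25]]]}}

```text
clock: 18.05
position: [0.4983, 0.1424, 0.1705]
tcp_rot: [180.0, 0.1, 7.7]
wrist_force: [0.7, -0.0, -0.6]
width: 0.0325
grip_force: 40.0
```

Emit:
{"op": "jog_arm", "data": {"plan": [[[0,0.3,0,0,0,0,25],[0,0.6,0,0,0,0,25],[0,0.87,0,0,0,0,25],[0,0.87,0,0,0,0,25]]]}}

```text
clock: 18.55
position: [0.5103, 0.0571, 0.1708]
tcp_rot: [-180.0, 0.1, 7.7]
wrist_force: [-0.3, 1.1, -0.8]
width: 0.0319
grip_force: 40.0
```

Emit:
{"op": "jog_arm", "data": {"plan": [[[-0.05,0.3,0,0,0,0,25],[-0.09,0.6,0,0,0,0,25],[-0.09,0.87,0,0,0,0,25],[-0.09,0.87,0,0,0,0,25],[-0.09,0.87,0,0,0,0,25]]]}}

```text
clock: 19.18
position: [0.5133, -0.0284, 0.171]
tcp_rot: [-179.9, 0.0, 7.8]
wrist_force: [0.0, -0.3, -1.2]
width: 0.0323
grip_force: 40.0
```

```bash
python3 - <<'E'
from h import *
delta(w(-150,22,47)); q=r.sense(); print(q["width"],q["grip_force"])
s=snap("side")
p=proj(s,w(-150,22,150)).astype(int)
a=cv2.resize(s["image"][p[1]-40:p[1]+60,p[0]-60:p[0]+60],(720,600),interpolation=cv2.INTER_CUBIC); cv2.imwrite("pics/carry.png",a)
hs=cv2.cvtColor(s["image"],cv2.COLOR_BGR2HSV); mk=cv2.inRange(hs,(3,90,40),(20,255,255)); mk[:,:p[0]-60]=0; mk[:,p[0]+60:]=0
n,l,st,c=cv2.connectedComponentsWithStats(mk); print([(c[i].round(1).tolist(),st[i].tolist()) for i in range(1,n) if st[i,4]>5])
for z in (130,147,170,192): print(z,proj(s,w(-150,22,z)))
E
```

```text
clock 19.175 tcp cab [-151.9   23.7  171. ] rot [-1.7995e+02  3.0000e-02  7.8500e+00] F [ 0.  -0.3 -1.2]
shift [0.02  0.018 1.24 ] turn [-0.0003  0.0002 -0.    ]
0.03226536430781213 40.009894121903926
[([273.0, 178.7], [271, 175, 4, 8, 24]), ([276.8, 191.1], [272, 190, 11, 3, 21])]
130 [278.01709478 192.60481995]
147 [278.00729398 187.60138935]
170 [277.99386691 180.74974467]
192 [277.98084171 174.10654673]
```

The bottle is held upright: its orange bottom strip is level at side row 191, which means the bottom is at about 135 mm. I'll lower it into the drawer.

Emit:
{"op": "jog_arm", "data": {"plan": [[[0.02,0.02,0.2,0,0,0,25],[0.02,0.02,0.5,0,0,0,25],[0.02,0.02,0.8,0,0,0,25],[0.02,0.02,1,0,0,0,25],[0.02,0.02,1,0,0,0,25]]]}}

```text
clock: 19.85
position: [0.5139, -0.0299, 0.0694]
tcp_rot: [-179.9, 0.2, 7.9]
wrist_force: [-0.1, -0.6, 0.0]
width: 0.0324
grip_force: 40.0
```

Emit:
{"op": "jog_arm", "data": {"plan": [[[0,0,0.1,0,0,0,25],[0,0,0.18,0,0,0,25],[0,0,0.23,0,0,0,25],[0,0,0.25,0,0,0,25],[0,0,0.25,0,0,0,25]]]}}

```text
clock: 20.48
position: [0.5157, -0.0314, 0.0463]
tcp_rot: [-180.0, 0.0, 7.8]
wrist_force: [0.7, 0.2, 0.1]
width: 0.0321
grip_force: 40.0
```

```bash
python3 - <<'E'
from h import *
delta(w(-150,22,47)); q=r.sense(); print(q["width"],q["grip_force"])
E
```

```text
clock 20.475 tcp cab [-149.9   20.4   46.3] rot [-180.      0.      7.82] F [0.7 0.2 0.1]
shift [-0.001 -0.016 -0.007] turn [-0.      0.     -0.0002]
0.032070690044589095 40.01274800626561
```

Emit:
{"op": "jog_arm", "data": {"plan": [[[0,0,0.01,0,0,0,25],[0,0,0.02,0,0,0,25],[0,0,0.02,0,0,0,25]]]}}

```text
clock: 20.85
position: [0.5169, -0.0313, 0.0457]
tcp_rot: [180.0, -0.1, 7.8]
wrist_force: [-0.4, 1.8, 6.8]
width: 0.0322
grip_force: 40.7
```

Emit:
{"op": "jog_arm", "data": {"plan": [[[0,0,0.01,0,0,0,25],[0,0,0.015,0,0,0,25],[0,0,0.015,0,0,0,25]]]}}

```text
clock: 21.22
position: [0.5182, -0.0311, 0.0456]
tcp_rot: [180.0, -0.3, 7.8]
wrist_force: [-1.4, 3.1, 13.7]
width: 0.032
grip_force: 41.3
```

It's on the floor. Release and lift straight up.

Emit:
{"op": "jog_arm", "data": {"plan": [[[0,0,-0.02,0,0,0,25],[0,0,-0.02,0,0,0,35],[0,0,-0.02,0,0,0,50],[0,0,-0.02,0,0,0,50],[0,0,-0.02,0,0,0,50],[0,0,-0.2,0,0,0,50],[0,0,-0.5,0,0,0,50],[0,0,-0.9,0,0,0,50],[0,0,-1,0,0,0,50],[0,0,-1,0,0,0,50]]]}}

```text
clock: 22.48
position: [0.5165, -0.0314, 0.1442]
tcp_rot: [180.0, -0.1, 7.8]
wrist_force: [-0.2, -0.3, -0.0]
width: 0.0501
grip_force: 0.0
```

Emit:
{"op": "jog_arm", "data": {"plan": [[[0,0,-0.5,0,0,0,50],[-0.5,-1,-0.8,0,0,0,50],[-1,-1,-0.8,0,0,0,50],[-1,-1,-0.8,0,0,0,50]]]}}

```text
clock: 22.98
position: [0.4004, 0.0553, 0.2216]
tcp_rot: [-180.0, 0.1, 7.9]
wrist_force: [0.7, -1.0, 0.5]
width: 0.0499
grip_force: 0.0
```

Emit:
{"op": "jog_arm", "data": {"plan": [[[0,-1,0,0,0,0,50],[0,-1,0,0,0,0,50],[0,-1,0,0,0,0,50],[0,-1,0,0,0,0,50]]]}}

```text
clock: 23.48
position: [0.3888, 0.1528, 0.2216]
tcp_rot: [180.0, 0.1, 7.9]
wrist_force: [-0.2, 0.7, -0.0]
width: 0.0499
grip_force: 0.0
```

```bash
python3 - <<'E'
from ball import *
delta(w(-150,22,200))
t=snap("top"); s=snap("side")
print("ball",dark(t,(252,146,268,162)), proj(t,w(8.5,43,96)))
g=cv2.cvtColor(t["image"],cv2.COLOR_BGR2GRAY)
print("lip",[(x,int(g[tuple(proj(t,w(x,60,107)).round().astype(int)[::-1])])) for x in range(-222,-200,3)])
print("cap px expected",proj(t,w(-150,22,74)))
a=cv2.resize(t["image"][105:245,200:340],(560,560),interpolation=cv2.INTER_CUBIC)
b=cv2.resize(s["image"][160:265,240:300],(240,420),interpolation=cv2.INTER_CUBIC)
b=np.vstack([b,np.zeros((140,240,3),np.uint8)]); cv2.imwrite("pics/final.png",np.hstack([a,b]))
o=np.load("top0.npy",allow_pickle=True).item()["image"]
print("vial/water change",np.abs(o[170:250,370:420].astype(int)-t["image"][170:250,370:420]).mean())
E
```

```text
clock 23.475 tcp cab [-250.4  220.1  221.6] rot [1.7996e+02 1.2000e-01 7.8700e+00] F [-0.2  0.7 -0. ]
shift [1.004 1.982 0.216] turn [0.0002 0.0007 0.0001]
ball [([259.9, 153.6], 29)] [259.91815687 154.19424338]
lip [(-222, 39), (-219, 39), (-216, 17), (-213, 15), (-210, 255), (-207, 255), (-204, 255), (-201, 248)]
cap px expected [276.32916803 212.92896294]
vial/water change 4.4783333333333335
```

View pics/final.png

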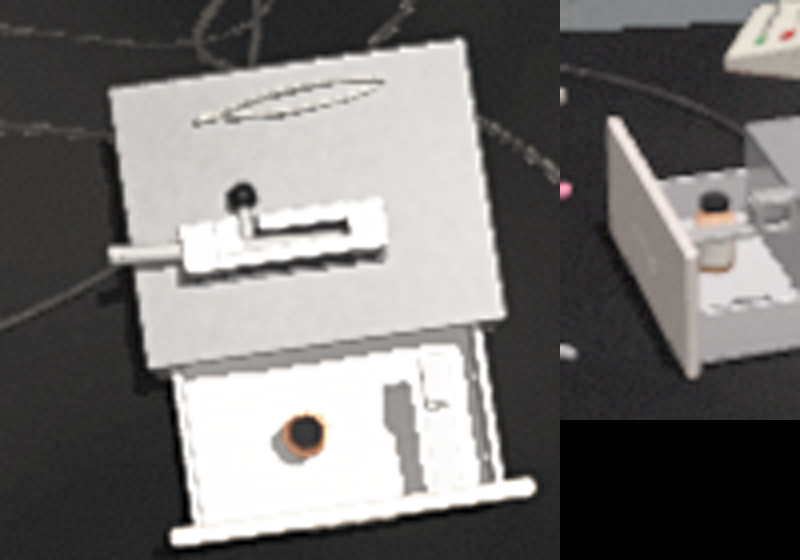

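The final picture shows the ball parked in the side notch at crop (242,195), the drawer open, and the dye bottle upright with its cap at (305,435). One last check is whether the lip shifted during the placing.

```bash
python3 - <<'E'
from h import *
t1=np.load("t1.npy",allow_pickle=True).item(); t=snap("top")
for y in (-80,-20,40,60,80):
    e=[]
    for im in (t1,t):
        g=cv2.cvtColor(im["image"],cv2.COLOR_BGR2GRAY).astype(np.float32)
        xs=np.arange(-225,-200,.5); p=np.array([proj(im,w(x,y,107)) for x in xs],np.float32)
        v=cv2.remap(g,p[:,:1],p[:,1:],cv2.INTER_LINEAR)[:,0]; e.append(xs[np.argmax(v>128)])
    print(y,e)
E
```

```text
-80 [np.float64(-213.0), np.float64(-211.5)]
-20 [np.float64(-215.0), np.float64(-213.0)]
40 [np.float64(-213.5), np.float64(-211.5)]
60 [np.float64(-213.5), np.float64(-211.5)]
80 [np.float64(-213.5), np.float64(-211.5)]
```

Placing nudged the drawer in by about 1.7 mm, so I'll pull it back to the stop.

Emit:
{"op": "jog_arm", "data": {"plan": [[[0.34,0.9,0,0,0,0,0],[0.34,0.9,0,0,0,0,0],[0.34,0.9,0,0,0,0,0]]]}}

```text
clock: 24.0
position: [0.436, 0.0661, 0.2226]
tcp_rot: [180.0, 0.0, 7.6]
wrist_force: [0.6, 0.7, -0.5]
width: 0.0002
grip_force: 0.0
```

Emit:
{"op": "jog_arm", "data": {"plan": [[[0.33,0.9,0,0,0,0,0],[0.33,0.9,0,0,0,0,0],[0.33,0.9,0,0,0,0,0]]]}}

```text
clock: 24.38
position: [0.4805, -0.0176, 0.2225]
tcp_rot: [-180.0, 0.0, 7.6]
wrist_force: [0.5, -0.5, -0.2]
width: -0.0002
grip_force: 0.0
```

Emit:
{"op": "jog_arm", "data": {"plan": [[[0,0.6,0.3,0,0,0,0],[0,0.6,0.6,0,0,0,0],[0,0.6,0.6,0,0,0,0],[0,0.6,0.6,0,0,0,0]]]}}

```text
clock: 24.88
position: [0.4887, -0.0745, 0.1639]
tcp_rot: [-180.0, -0.0, 7.9]
wrist_force: [-0.3, -0.4, 0.2]
width: 0.0004
grip_force: 0.0
```

```bash
python3 - <<'E'
from h import *
delta(w(-183,-20,104))
E
```

```text
clock 24.875 tcp cab [-182.6  -18.6  163.9] rot [-1.7999e+02 -5.0000e-02  7.8700e+00] F [-0.3 -0.4  0.2]
shift [-0.005  0.014  0.599] turn [-0.     -0.0003  0.0001]
```

Emit:
{"op": "jog_arm", "data": {"plan": [[[0,0,0.3,0,0,0,0],[0,0,0.6,0,0,0,0],[0,0,0.6,0,0,0,0],[-0.06,0,0.6,0,0,0,0],[-0.1,0,0.6,0,0,0,0],[-0.13,0,0.6,0,0,0,0],[-0.16,0,0.6,0,0,0,0],[-0.16,0,0.6,0,0,0,0]]]}}

```text
clock: 25.88
position: [0.4788, -0.0771, 0.1053]
tcp_rot: [179.9, -0.9, 7.8]
wrist_force: [30.4, 5.7, -19.6]
width: -0.0002
grip_force: 15.5
```

Emit:
{"op": "jog_arm", "data": {"plan": [[[0.05,0,0,0,0,0,0],[0.13,0,0,0,0,0,0],[0.13,0,-0.4,0,0,0,0],[0.13,0,-0.9,0,0,0,0],[0.13,0,-0.9,0,0,0,0]]]}}

```text
clock: 26.5
position: [0.4884, -0.0767, 0.1982]
tcp_rot: [179.8, -0.5, 7.8]
wrist_force: [0.8, -0.1, -0.4]
width: -0.0003
grip_force: 0.0
```

Emit:
{"op": "jog_arm", "data": {"plan": [[[0,-1,-0.3,0,0,0,0],[-0.5,-1,-0.3,0,0,0,0],[-1,-1,-0.3,0,0,0,0],[-1,-1,-0.3,0,0,0,0]]]}}

```text
clock: 27.0
position: [0.3703, 0.0099, 0.2222]
tcp_rot: [180.0, -0.0, 7.9]
wrist_force: [1.1, -0.6, -0.2]
width: 0.0001
grip_force: 0.0
```

Emit:
{"op": "jog_arm", "data": {"plan": [[[0,-1,0,0,0,0,0],[0,-1,0,0,0,0,0],[0,-1,0,0,0,0,0],[0,-1,0,0,0,0,0]]]}}

```text
clock: 27.5
position: [0.3595, 0.1083, 0.2225]
tcp_rot: [180.0, 0.0, 7.9]
wrist_force: [0.2, -0.2, -0.7]
width: -0.0
grip_force: 0.0
```

```bash
python3 - <<'E'
from ball import *
t1=np.load("t1.npy",allow_pickle=True).item(); t=snap("top")
for y in (-20,40,60,80):
    e=[]
    for im in (t1,t):
        g=cv2.cvtColor(im["image"],cv2.COLOR_BGR2GRAY).astype(np.float32)
        xs=np.arange(-225,-200,.5); p=np.array([proj(im,w(x,y,107)) for x in xs],np.float32)
        v=cv2.remap(g,p[:,:1],p[:,1:],cv2.INTER_LINEAR)[:,0]; e.append(xs[np.argmax(v>128)])
    print(y,e)
print("ball",dark(t,(252,146,268,162)),"cap",dark(t,(266,203,286,223)),proj(t,w(-150,22,74)))
E
```

```text
-20 [np.float64(-215.0), np.float64(-215.0)]
40 [np.float64(-213.5), np.float64(-213.5)]
60 [np.float64(-213.5), np.float64(-213.5)]
80 [np.float64(-213.5), np.float64(-213.5)]
ball [([259.9, 153.8], 31)] cap [([276.1, 213.5], 46)] [276.32916803 212.92896294]
```

The drawer is back at its stop, the ball is parked and the bottle is standing. Handing in.

```bash
python3 -c "
from station import r
print(r.job_done())"
```

```text
the job is handed in; nothing more can be done
None
```

I handed the job in at about 27.5 s: the bolt is drawn and parked in the side notch, the drawer is open at its stop, the dye bottle stands upright on its floor, and I never approached the other two bottles. Setting the bottle down had nudged the drawer in about 1.7 mm, so I pulled it back to the stop before handing in.

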